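# Stand up the toppled pen cup and slide it home

## Task

The square blue stoneware pen cup has toppled over on the console. Tip it back up onto its own base, guiding it down gently all the way rather than letting it drop, and leave it standing a moment; then slide it, upright and never lifted off the console, until it stands centred on the round brown leather spot. Leave the fob, wedge, coaster and pen where they are.

Things in the scene. Friction and masses are not known exactly. Their poses are not given: they have to be found in the camera images.
- cup: Square open stoneware pen cup, blue with cream rim and brown foot, 90 x 90 mm, 82 tall, walls and floor 5 thick, about 0.45 kg, centre of mass 28 mm above its underside. Origin: centre of underside; z runs out of the mouth; x, y normal to walls. Lies on its -x wall, mouth roughly towards the robot. Tips up about its base's lower edge; balances about 58 degrees from upright.
- spot (a point): Centre of the round brown leather spot, 140 mm in diameter, let in flush with the console top (no step, same friction); z is up. It lies to the left or the right of the cup.
- fob: Bystander: black rubberized car fob, 78 (x) x 40 (y) x 15 (z) mm, loose. Origin: centre of its underside.
- wedge: Bystander: grey plastic door wedge, 130 (x) x 42 (y) mm, rising to 30 mm at its +x end, loose. Origin: centre of its underside.
- coaster: Bystander: white ceramic coaster with a blue middle, 96 mm in diameter, 9 mm thick, loose. Origin: centre of its underside.
- pen: Bystander: aluminium pen, 135 mm long (x), 10 mm thick, loose. Origin: middle of its underside.
Mind the look-alikes: they are no part of the job. What is meant by the cup is not green, and is the smaller of those in its own colour.

How it is judged:
By the outcome, as a careful person would: the job done as asked, in the order asked, and still so for the second after the job is handed in, with the robot touching nothing.
It also fails if it takes over 72 s, if anything falls off the work surface, if the arm or the gripper's body presses on something with over 40 N, if the wrist force passes 120 N, or if a joint passes its speed limit or range.

## Robot

A 6-joint arm with a two-finger parallel gripper is mounted at the origin on the work surface. World frame = base frame: x ahead of the robot, y to its left, z up, the work surface at z = 0. Lengths are in mm, angles in degrees, forces in N, time in s.
With the tool pointing down it reaches from about 375 to 975 mm from the base axis. Payload 3.8 kg.
Tool frame: the origin (TCP) lies midway between the tips of the shut fingers; the grasp point (between the pads) lies 19 mm behind it (r.grip_point_offset is the distance from the TCP to the grasp point, in mm); z points along the fingers, y is the line along which they close (so a half turn about z gives the same grasp; the last joint's range is limited). The gripper opens to 88 mm and grips with 3 to 60 N. Pads are 18 mm wide; open, the fingers measure 123 mm over their backs; the gripper's body (75 mm by 187 mm) begins 45 mm behind the grasp point.
Start: joints at [-66.858, 15.12, 91.902, -0, 72.978, -2.114], TCP at [287.992, -610.474, 238.706] pointing down, gripper open.
Joint ranges: [-150.88, 150.88], [-54.13, 125.18], [17.81, 147.31], [-75.09, 255.09], [0, 152.58], [-146.25, 146.25]. Speed limits (degrees/s): [147.25, 147.25, 180, 180, 180, 180].

## Interface

Orientations are given as [roll, pitch, yaw] about the fixed x, y, z axes, in that order (R = Rz(yaw) Ry(pitch) Rx(roll)).
In Python, from rig import r, fingers, viewer gives the robot as it stands. Calls block until the motion is done:
- r.move_to(position, orientation): joint-space move of the TCP to a pose.
- r.movel(position, attitude=None, v=150, guard=None): straight line of the TCP; attitude=None keeps the orientation; v is the mean speed in mm/s. With guard (N) it stops when the force on the tool has changed by that much, and returns True; else False.
- r.movej(angles): joint-space move.
- fingers.move_gripper(opening, newtons=None): opening from 0.0 (shut) to 1.0 (fully open); newtons is the grip in N (None keeps the last); returns when the fingers have stopped.
- r.dwell(seconds).
- r.ik(position, orientation): joint angles nearest the present ones, or None.
- r.state(): the state.
- viewer.get_image(name): name is "side" or "top"; returns the picture (420x560x3 uint8, red, green, blue); there is no depth.
- viewer.camera_info(name): a dict with "vfov" (degrees; the focal length in pixels is half the picture's height over the tangent of half this angle, whatever the lens; pixels are square), "cx", "cy" (the principal point, pixels), "dist" ([k1, k2, p1, p2, k3] as OpenCV has them; the pictures are not rectified), "camera_from_world" (4x4, takes a point from world to camera coordinates). Camera axes: x right, y down, z forward; pixel columns grow to the right and rows downward; lengths in mm; the calibration is good to about 2 mm. A picture is of the moment at which its call begins. camera_info takes no time and is no camera call.
A pose or a line that the arm cannot do raises r.Unreachable and nothing moves.
- r.finish_job(): hands the job in; it is judged then, once.
The state is a dict: "t": time; "joints": joint angles; "qvel": joint speeds; "joint_torque": joint torques, N m; "eef_pos": TCP position; "tcp_rot": TCP orientation; "wrist_force": force on the tool from outside, world axes, zero at the start; "torque": the same for the moment, N m; "grip_width": opening from 0.0 (shut) to 1.0 (fully open); "gripper_force": force on a finger pad.
Only numpy, scipy, OpenCV 4.12 (cv2) and the standard library are available. Lean on these libraries where they do the work, as an engineer would, in place of code of your own. Each camera call takes 0.05 s, during which the arm holds its last target. There are 200 camera calls.

## Working session

There is one attempt and no reset: what is moved stays moved. The work goes in short steps, each a Python script; the robot and the scene stay as the last script left them, time stands still between calls to the robot, and variables do not carry over. Pictures are saved under pics/ and viewed, at most 10 in all, crops included, and the job is handed in when it is done.

```bash
mkdir -p pics; ls
python3 - <<'E'
from rig import r, fingers, viewer
import cv2
for n in ("side","top"):
    im=viewer.get_image(n); cv2.imwrite(f"pics/{n}0.png",cv2.cvtColor(im,cv2.COLOR_RGB2BGR)); print(n,viewer.camera_info(n))
print(r.state(), r.grip_point_offset)
E
```

```text
pics
side {'vfov': 53.102332924498896, 'cx': 272.1189633595016, 'cy': 205.60460565121562, 'dist': array([0.03725286, 0.        , 0.        , 0.        , 0.        ]), 'camera_from_world': array([[ 9.70719362e-01, -2.40103979e-01, -7.34839915e-03,
        -5.66149239e+02],
       [-1.47366840e-01, -5.71075755e-01, -8.07561450e-01,
         1.32284061e+02],
       [ 1.89702225e-01,  7.84998446e-01, -5.89737658e-01,
         7.47610168e+02],
       [ 0.00000000e+00,  0.00000000e+00,  0.00000000e+00,
         1.00000000e+00]])}
top {'vfov': 44.46651920877485, 'cx': 283.9751316811661, 'cy': 214.0550045769922, 'dist': array([-0.14419116,  0.        ,  0.        ,  0.        ,  0.        ]), 'camera_from_world': array([[ 6.88088612e-03, -9.99976099e-01,  6.73959635e-04,
        -1.62625094e+00],
       [-9.83649672e-01, -6.88983229e-03, -1.79960700e-01,
         5.85027268e+02],
       [ 1.79961042e-01,  5.75348906e-04, -9.83673570e-01,
         1.29554166e+03],
       [ 0.00000000e+00,  0.00000000e+00,  0.00000000e+00,
         1.00000000e+00]])}
{'t': 0.1, 'joints': array([-6.68576471e+01,  1.51646897e+01,  9.19727629e+01,  1.60705532e-03,
        7.29763217e+01, -2.11378363e+00]), 'qvel': array([-0.05925774, -0.05469473, -0.22243772, -0.04100938,  0.06848888,
        0.01265937]), 'joint_torque': array([-5.75404420e-05, -5.03617680e+01, -3.58071256e+01,  7.30620045e-02,
        2.33094039e-02, -4.39382734e-05]), 'eef_pos': array([ 287.76244009, -609.89082455,  237.52056779]), 'tcp_rot': array([-1.79886360e+02, -5.73112001e-03,  2.52556588e+01]), 'wrist_force': array([ 0.41850878, -0.21574332,  0.00657691]), 'torque': array([0.04763894, 0.03329389, 0.03371859]), 'gripper_force': 0.0, 'grip_width': 0.9998285995198319} 18.700000000000003
```

View pics/side0.png

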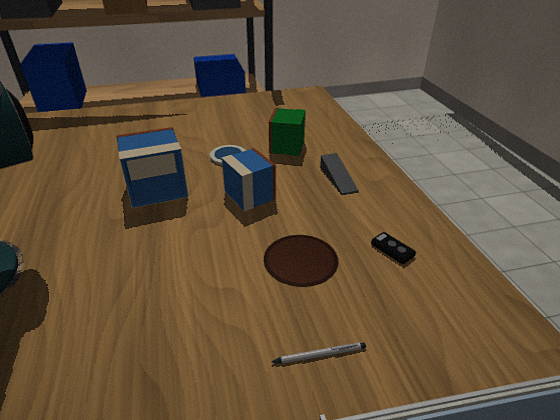

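View pics/top0.png

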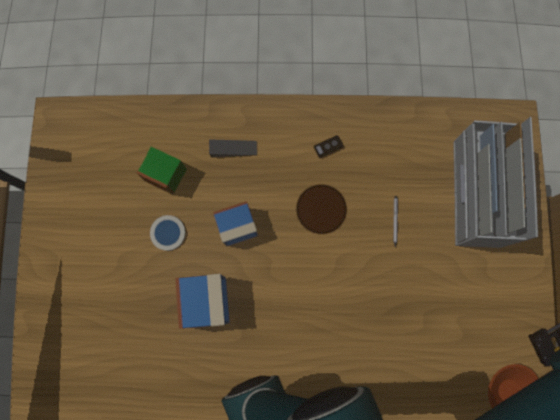

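Candidates for the cup:
- Small blue box: top (236,223), side (248,180).
- Larger blue box: top (203,301), side (152,168).
- Green box: top (162,168), side (287,132).
- Two blue boxes on the far shelf: side (56,76) and (219,75).

I choose the small blue one at top (236,223). The spot is at top (321,209), side (301,260), to the cup's right. Next I check this with a crop and measure.

```bash
cat > h.py <<'E'
from rig import r, fingers, viewer
import cv2, numpy as np
def ray(n,px):
    c=viewer.camera_info(n); f=210/np.tan(np.radians(c["vfov"]/2))
    K=np.array([[f,0,c["cx"]],[0,f,c["cy"]],[0,0,1]])
    u=cv2.undistortPoints(np.float64(px).reshape(-1,1,2),K,c["dist"])[:,0]
    T=c["camera_from_world"];R=T[:3,:3]
    return -R.T@T[:3,3], np.c_[u,np.ones(len(u))]@R
def plane(n,px,z):
    o,d=ray(n,px); return (o+d*((z-o[2])/d[:,2])[:,None])
def proj(n,P):
    c=viewer.camera_info(n); f=210/np.tan(np.radians(c["vfov"]/2))
    K=np.array([[f,0,c["cx"]],[0,f,c["cy"]],[0,0,1]]);T=c["camera_from_world"]
    return cv2.projectPoints(np.float64(P).reshape(-1,1,3),cv2.Rodrigues(T[:3,:3])[0],T[:3,3],K,c["dist"])[0][:,0]
def save(n,name,box=None,s=1):
    im=viewer.get_image(n)[:,:,::-1]
    if box: im=im[box[1]:box[3],box[0]:box[2]]
    cv2.imwrite("pics/"+name,cv2.resize(im,None,fx=s,fy=s,interpolation=cv2.INTER_CUBIC))
def spot(n="top"):
    im=viewer.get_image(n).astype(int); R,G,B=im[...,0],im[...,1],im[...,2]
    m=((R<75)&(R-B>8)&(R-B<50)).astype(np.uint8)
    m=cv2.morphologyEx(m,cv2.MORPH_OPEN,np.ones((5,5)))
    for c in cv2.findContours(m,0,1)[0]:
        if cv2.contourArea(c)>800:
            e=cv2.fitEllipse(cv2.convexHull(c)); P=plane(n,c[:,0],0)
            print(n,"spot?",e,cv2.minEnclosingCircle(np.float32(P[:,:2])),plane(n,[e[0]],0))
E
python3 - <<'E'
from h import *
spot("top");spot("side")
im=viewer.get_image("top").astype(int);R,G,B=im[...,0],im[...,1],im[...,2]
print(im[223,225:250:4].tolist(), im[234,228:255:4].tolist(), im[209,240:255:3].tolist())
a=viewer.get_image("top")[185:265,190:290,::-1];b=viewer.get_image("side")[135:235,200:300,::-1]
cv2.imwrite("pics/crop1.png",np.hstack([cv2.resize(a,(400,320),interpolation=2),cv2.resize(b,(320,320),interpolation=2)]))
E
```

```text
top spot? ((316.5780029296875, 385.8537292480469), (22.98247718811035, 63.705169677734375), 81.84676361083984) ((131.46304321289062, -83.32708740234375), 80.70193481445312) [[138.54804191 -85.9472368    0.        ]]
top spot? ((433.28875732421875, 393.9901428222656), (58.717628479003906, 132.14215087890625), 90.5282974243164) ((110.55418395996094, -396.66064453125), 175.74143981933594) [[ 113.60157754 -395.85666617    0.        ]]
top spot? ((143.62538146972656, -460.7881774902344), (47.46668243408203, 1507.30322265625), 0.0) ((202.79248046875, 654.662109375), 182.62417602539062) [[3056.03924599  523.67895548    0.        ]]
top spot? ((237.61907958984375, 305.0970153808594), (34.55157470703125, 57.26427459716797), 170.47149658203125) ((353.70013427734375, 118.09552001953125), 73.87455749511719) [[347.76877194 124.03516955   0.        ]]
top spot? ((321.1295166015625, 208.7416534423828), (48.96593475341797, 50.22132873535156), 105.25006866455078) ((610.7459106445312, -99.22567749023438), 69.09648132324219) [[610.23349751 -99.14218138   0.        ]]
side spot? ((8.042299270629883, 341
[... 644 characters left out ...]
21875, 121.2822036743164), (13.995848655700684, 114.84419250488281), 86.01927947998047) ((145.25762939453125, 654.9620971679688), 157.25352478027344) [[123.15828819 644.04747164   0.        ]]
side spot? ((132.0972442626953, 13.757072448730469), (29.70526695251465, 301.8193359375), 86.95499420166016) ((315.4005126953125, 2118.6083984375), 726.8053588867188) [[ 272.37427293 2088.29164204    0.        ]]
[[57, 86, 116], [56, 86, 117], [57, 85, 117], [55, 87, 119], [53, 84, 116], [63, 86, 115], [111, 116, 116]] [[145, 135, 117], [144, 135, 115], [145, 136, 116], [141, 134, 115], [116, 111, 98], [65, 71, 77], [43, 51, 64]] [[53, 83, 115], [52, 82, 116], [58, 85, 119], [60, 58, 66], [73, 58, 37]]
```

View pics/crop1.png

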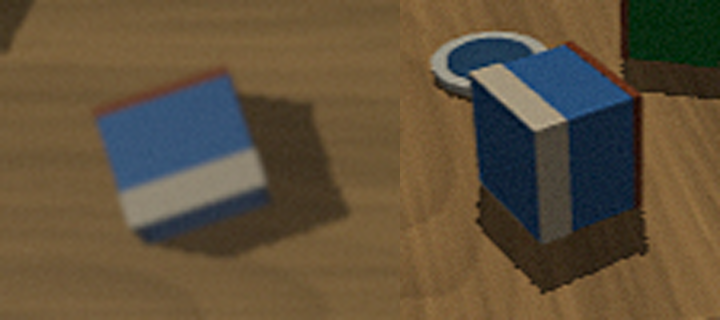

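The crop confirms it. The small blue cup lies with its cream rim towards the robot and its brown foot facing away, and the top wall corners are near top-view (214,213), (246,202), (257,233) and (222,242). The spot reads about (610.5,-99) in both views with radius about 70, as it should be. Next is the top wall rectangle at z=90.

```bash
cat >> h.py <<'E'
def masks(n,box):
    im=viewer.get_image(n).astype(int);R,G,B=im[...,0],im[...,1],im[...,2]
    w=np.zeros(R.shape,bool);w[box[1]:box[3],box[0]:box[2]]=True
    return im,w&(B-R>40),w&(abs(R-G)<22)&(B>85)&(B-R<40)&(R>85),w&(R-B>25)&(G-B<14)&(R>60)
E
python3 - <<'E'
from h import *
im,bl,cr,br=masks("top",(195,190,275,260))
top=bl&(im[...,2]>95)
for nm,m in (("all",top|cr|br),("cream",cr),("blue",top)):
    c=max(cv2.findContours(m.astype(np.uint8),0,1)[0],key=cv2.contourArea)
    P=plane("top",c[:,0]+0.0,90)[:,:2]
    q=cv2.minAreaRect(np.float32(P)); print(nm,m.sum(),q,cv2.boxPoints(q).round(1).tolist())
h=plane("top",[[214.25,213.25],[245.75,202],[256.5,232.5],[222,242]],90);print(h.round(1).tolist(),np.linalg.norm(h-np.roll(h,-1,0),axis=1))
hs=plane("side",[[217,157.5],[241,148],[260,165.5],[235.5,176]],90);print("side rim-left,foot-left,foot-right,rim-right",hs.round(1).tolist())
# other bystanders rough
for nm,p in dict(fob=(328,147),wedge=(233,148),coaster=(168,233),pen=(396,220)).items(): print(nm,plane("top",[p],8).round())
E
```

```text
all 1011 ((554.7998046875, 128.35177612304688), (73.72980499267578, 90.80320739746094), 19.096900939941406) [[505.1000061035156, 159.1999969482422], [534.7999877929688, 73.4000015258789], [604.5, 97.5], [574.7999877929688, 183.3000030517578]]
cream 376 ((532.2872314453125, 120.58504486083984), (26.786449432373047, 90.95769500732422), 18.56577491760254) [[505.1000061035156, 159.39999389648438], [534.0999755859375, 73.19999694824219], [559.5, 81.69999694824219], [530.5, 168.0]]
blue 609 ((567.7271728515625, 132.1263885498047), (46.86404800415039, 86.17798614501953), 19.13060760498047) [[531.5, 165.1999969482422], [559.7000122070312, 83.69999694824219], [604.0, 99.0999984741211], [575.7000122070312, 180.5]]
[[579.1, 180.9, 90.0], [609.0, 100.7, 90.0], [530.2, 71.8, 90.0], [505.2, 158.9, 90.0]] [85.58875996 83.93556935 90.63457441 77.10147892]
side rim-left,foot-left,foot-right,rim-right [[499.8, 158.3, 90.0], [558.1, 187.6, 90.0], [582.8, 101.8, 90.0], [525.7, 73.8, 90.0]]
fob [[ 784. -119.    8.]]
wedge [[780. 146.   8.]]
coaster [[539. 317.   8.]]
pen [[ 579. -303.    8.]]
```

```bash
cat > plan.py <<'E'
from h import *
from scipy.spatial.transform import Rotation as Ro
yaw=np.radians(18.9); F=np.array([np.cos(yaw),np.sin(yaw),0]); L=np.array([-F[1],F[0],0]); Z=np.array([0,0,1.])
def att(pitch,yw=yaw): # tool z = pitch deg below horizontal forward; tool y horizontal
    f=np.array([np.cos(yw),np.sin(yw),0]);p=np.radians(pitch)
    z=np.cos(p)*f-np.sin(p)*Z; y=np.array([-f[1],f[0],0])
    R=np.c_[np.cross(y,z),y,z]
    return Ro.from_matrix(R).as_euler("xyz",degrees=True),z
E
python3 - <<'E'
from plan import *
h=plane("side",[[222,157.5],[253,148],[275,165],[244,175.6]],90);print(h.round(1).tolist(),np.linalg.norm(h-np.roll(h,-1,0),axis=1).round(1))
# big box: vertical edges; bottom corner side px (127?,..)
print("big bottom (side)",plane("side",[[131,206],[187,200],[187,213]],0).round().tolist())
for z in (100,110,120): print(z,plane("top",[[178,276],[222,275],[228,326],[180,328]],z).round().tolist(),plane("side",[[118,136],[175,128]],z).round().tolist())
print("green",plane("top",[[153,149],[187,163],[168,190]],90).round().tolist())
rim=np.array([518.5,116.5,0])  # provisional rim-edge centre
for side in (-1,1):
  for p in (35,45,55):
    a,z=att(p)
    for sg in (1,-1):
      aa=a if sg==1 else Ro.from_matrix(Ro.from_euler("xyz",a,degrees=True).as_matrix()@np.diag([-1,-1,1])).as_euler("xyz",degrees=True)
      g=rim+20*F+side*42.5*L+45*Z
      print(side,p,sg,a.round(),r.ik(g+18.7*z,aa), r.ik(g-100*z,aa) is not None)
  a,z=att(90); g=rim+(82+45)*F+side*42.5*L+62*Z; print("end",r.ik(g+18.7*z,a))
E
```

```text
[[510.3, 155.6, 90.0], [584.3, 180.8, 90.0], [613.9, 95.8, 90.0], [542.7, 71.0, 90.0]] [78.2 90.  75.4 90.6]
big bottom (side) [[302.0, 152.0, 0.0], [423.0, 144.0, 0.0], [419.0, 96.0, 0.0]]
100 [[417.0, 266.0, 100.0], [421.0, 156.0, 100.0], [296.0, 138.0, 100.0], [289.0, 257.0, 100.0]] [[291.0, 297.0, 100.0], [420.0, 307.0, 100.0]]
110 [[417.0, 264.0, 110.0], [421.0, 154.0, 110.0], [296.0, 137.0, 110.0], [290.0, 255.0, 110.0]] [[294.0, 276.0, 110.0], [421.0, 286.0, 110.0]]
120 [[416.0, 262.0, 120.0], [420.0, 153.0, 120.0], [297.0, 136.0, 120.0], [290.0, 253.0, 120.0]] [[297.0, 254.0, 120.0], [421.0, 264.0, 120.0]]
green [[751.0, 350.0, 90.0], [712.0, 257.0, 90.0], [640.0, 304.0, 90.0]]
-1 35 1 [-180.   55. -161.] None False
-1 35 -1 [-180.   55. -161.] None False
-1 45 1 [-180.   45. -161.] [ -2.69392273   5.58341006 144.00053444 128.76886157  19.49778889
 123.93384976] False
-1 45 -1 [-180.   45. -161.] [ -2.69392273   5.58341006 144.00053444 128.76886157  19.49778889
 -56.06615024] False
-1 55 1 [-180.   35. -161.] None True
-1 55 -1 [-180.   35. -161.] [ -0.28538819   4.27610422 138.88053148  72.99073355  11.3682613
   1.42059533] True
end [ 8.05075933e+00  2.38551280e+01  1.02465023e+02 -2.54444375e-14
  5.36798491e+01 -1.00849241e+02]
1 35 1 [-180.   55. -161.] None False
1 35 -1 [-180.   55. -161.] None False
1 45 1 [-180.   45. -161.] [ 11.73696209   4.11617855 145.69100381 160.63011464  15.41713785
 103.6440012 ] False
1 45 -1 [-180.   45. -161.] [ 11.73696209   4.11617855 145.69100381 160.63011464  15.41713785
 -76.3559988 ] False
1 55 1 [-180.   35. -161.] None True
1 55 -1 [-180.   35. -161.] [ 12.58184237   2.90442803 140.3823673   62.62132394   4.07625401
  22.25554838] True
end [ 1.53912665e+01  2.31680857e+01  1.03460850e+02 -2.54444375e-14
  5.33710638e+01 -9.35087335e+01]
```

```bash
sed -i 's/radians(18.9)/radians(19.1)/' plan.py
python3 - <<'E'
from plan import *
tp=[[222,242],[214.25,213.25],[245.75,202],[256.5,232.5]]; sp=[[222,157.5],[253,148],[275,165],[244,175.6]]
(o1,d1),(o2,d2)=ray("top",tp),ray("side",sp)
for a,b in zip(d1,d2):
    s=np.linalg.lstsq(np.c_[a,-b],o2-o1,rcond=None)[0]; p,q=o1+s[0]*a,o2+s[1]*b; print(((p+q)/2).round(1),np.linalg.norm(p-q).round(1))
im,bl,cr,br=masks("side",(215,140,282,215))
top=bl&(im[...,2]>im[150:175,240:255,2].mean()*0+105)|cr
c=max(cv2.findContours((bl|cr|br).astype(np.uint8),0,1)[0],key=cv2.contourArea)
print(cv2.approxPolyDP(cv2.convexHull(c),2.5,True)[:,0].tolist(),bl.sum(),cr.sum(),br.sum())
rim=np.array([521,115.5,0]); q=r.state()["joints"]
for p,d,xg in ((45,14,7),(50,12,5),(55,11,3.5)):
  a,z=att(p); a=Ro.from_matrix(Ro.from_euler("xyz",a,degrees=True).as_matrix()@np.diag([-1,-1,1])).as_euler("xyz",degrees=True)
  g=rim+d*F-42.5*L+(45+xg)*Z
  for k in (0,40,80,120): 
    j=r.ik(g+(18.7-k)*z,a); print(p,k,None if j is None else j.round())
E
```

```text
[508.1 159.1  87.7] 5.1
[581.7 180.7  89.7] 5.1
[612.4 100.6  86.8] 5.3
[536.6  71.4  89.1] 12.4
[[215, 148], [236, 145], [252, 149], [271, 166], [253, 182], [215, 160]] 852 356 13
45 0 [ -3.   4. 144. 125.  19. -52.]
45 40 [ -5.  -3. 147. 108.  18. -37.]
45 80 None
45 120 None
50 0 [ -2.   3. 142. 104.  14. -31.]
50 40 [ -4.  -4. 144.  82.  15.  -9.]
50 80 [ -6. -12. 146.  62.  18.  10.]
50 120 [ -8. -19. 147.  49.  23.  22.]
55 0 [ -1.   3. 139.  71.  12.   3.]
55 40 [ -2.  -4. 141.  52.  15.  21.]
55 80 [ -4. -11. 142.  40.  20.  32.]
55 120 [ -5. -18. 143.  33.  26.  39.]
```

```bash
cat >> plan.py <<'E'
def attf(p,yw=yaw):
    a,z=att(p,yw); return Ro.from_matrix(Ro.from_euler("xyz",a,degrees=True).as_matrix()@np.diag([-1,-1,1])).as_euler("xyz",degrees=True),z
rim=np.array([521,114.8,0]); G=18.7
def st(m=""):
    s=r.state(); print(m,"t",round(s["t"],1),"tcp",s["eef_pos"].round(1),s["tcp_rot"].round(1),"F",s["wrist_force"].round(1),"gf",round(s["gripper_force"],1),"gw",round(s["grip_width"],3)); return s
E
python3 - <<'E'
from plan import *
fingers.move_gripper(0.41)
a,z=attf(54); g=rim+11.5*F-42.5*L+49*Z
r.move_to(g+(G-120)*z,a); st("retreat")
hit=r.movel(g+(G-20)*z,v=80,guard=6); st(hit)
hit=hit or r.movel(g+G*z,v=30,guard=5); st(hit)
a=viewer.get_image("top")[160:270,180:300,::-1];b=viewer.get_image("side")[105:225,190:310,::-1]
cv2.imwrite("pics/grip1.png",np.hstack([cv2.resize(a,(390,390),interpolation=2),cv2.resize(b,(390,390),interpolation=2)]))
E
```

```text
retreat t 3.8 tcp [490.3  58.3 131.6] [180.  -36.   19.1] F [-0.   0.6 -0.1] gf 0.0 gw 0.408
False t 5.2 tcp [545.1  78.1  50. ] [180.  -36.   19.1] F [ 0.1 -0.6 -0.3] gf 0.0 gw 0.411
False t 6.0 tcp [556.2  82.   34. ] [180.  -36.   19.1] F [ 0.7 -0.1 -0.2] gf 0.0 gw 0.409
```

View pics/grip1.png

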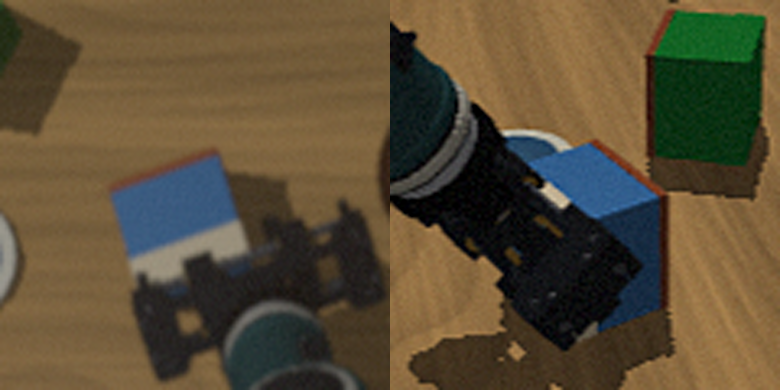

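In the top crop the gripper straddles the right wall, with one finger in the mouth and one outside, and the cup has not moved (foot edge still at about (214,213)–(246,202)). The side crop shows the outer finger beside the right wall, and the wrist force is near zero. I close gently and check that the width is about 5 mm.

Run:
```python
from plan import *
fingers.move_gripper(0.15,12); st()
fingers.move_gripper(0.0,12); s=st("closed")
print("width mm",s["grip_width"]*88)
# check IK over the arc
piv=rim+82*F-42.5*L; u0,w0=82-11.5,49.; c0=None
for phi in range(0,91,15):
    p=np.radians(phi); g=piv+F*(-u0*np.cos(p)+w0*np.sin(p))+Z*(u0*np.sin(p)+w0*np.cos(p))
    a,z=attf(54+36*phi/90); j=r.ik(g+G*z,a); print(phi,g.round(),None if j is None else j.round())
```

```text
t 6.7 tcp [556.1  82.   33.9] [180.  -36.   19.1] F [ 0.6 -0.4  0.1] gf 0.0 gw 0.151
closed t 6.9 tcp [556.1  82.2  33.9] [-180.   -36.    19.1] F [0.3 0.8 0. ] gf 12.0 gw 0.054
width mm 4.720268489742214
0 [546.  78.  49.] [ -1.   3. 140.  78.  12.  -4.]
15 [560.  83.  66.] [  1.   3. 134.  34.  16.  41.]
30 [578.  90.  78.] [  3.   5. 128.  16.  24.  60.]
45 [598.  96.  84.] [  4.   9. 122.   8.  32.  69.]
60 [619. 104.  86.] [  6.  13. 115.   4.  40.  74.]
75 [640. 111.  81.] [  7.  18. 108.   2.  48.  77.]
90 [659. 118.  70.] [  8.  24. 101.  -0.  55.  79.]
```

```bash
cat >> plan.py <<'E'
def arc(phi):
    p=np.radians(phi); piv=rim+82*F-42.5*L; u0,w0=70.5,49.
    a,z=attf(54+36*phi/90)
    return piv+F*(-u0*np.cos(p)+w0*np.sin(p))+Z*(u0*np.sin(p)+w0*np.cos(p))+G*z, a
E
python3 - <<'E'
from plan import *
for phi in range(6,85,6):
    t,a=arc(phi); r.movel(t,a,v=30); s=st(phi)
    if np.linalg.norm(s["wrist_force"])>15: print("ABORT");break
    if phi==36 or phi==84:
        A=viewer.get_image("top")[150:270,190:310,::-1];B=viewer.get_image("side")[95:215,200:320,::-1]
        cv2.imwrite(f"pics/arc{phi}.png",np.hstack([cv2.resize(A,(390,390),interpolation=2),cv2.resize(B,(390,390),interpolation=2)]))
E
```

```text
6 t 7.4 tcp [559.6  83.7  39.4] [-180.   -33.5   19.1] F [-0.4 -0.3 -5.1] gf 12.0 gw 0.053
12 t 7.8 tcp [565.2  85.6  45.8] [-179.9  -31.1   19.1] F [-0.3 -0.7 -5.7] gf 12.0 gw 0.052
18 t 8.3 tcp [571.1  87.6  51.3] [-179.9  -28.8   19.1] F [ 0.7 -0.6 -4.5] gf 12.0 gw 0.055
24 t 8.7 tcp [577.6  89.8  56.1] [-180.   -26.4   19.1] F [-1.1  0.7 -3.7] gf 12.0 gw 0.057
30 t 9.1 tcp [584.6  92.1  60.2] [-180.   -24.    19.1] F [-0.1  0.4 -4.8] gf 12.0 gw 0.057
36 t 9.5 tcp [592.   94.5  63.5] [-180.   -21.6   19.1] F [ 0.2 -0.2 -4.5] gf 12.0 gw 0.056
42 t 10.1 tcp [599.8  97.2  66. ] [-180.   -19.2   19.1] F [-0.5  0.2 -4.4] gf 12.0 gw 0.057
48 t 10.5 tcp [607.4  99.8  67.3] [-180.   -16.8   19.1] F [-0.6  0.5 -5. ] gf 12.0 gw 0.055
54 t 10.9 tcp [615.1 102.5  67.7] [-180.   -14.4   19.1] F [-1.2 -0.3 -3.6] gf 12.0 gw 0.056
60 t 11.3 tcp [622.9 105.2  67.2] [-180.   -12.    19.1] F [ 0.4 -0.7 -5. ] gf 12.0 gw 0.058
66 t 11.8 tcp [630.7 107.8  65.8] [-180.    -9.6   19.1] F [-0.4  0.2 -4.9] gf 12.0 gw 0.054
72 t 12.2 tcp [638.2 110.4  63.5] [-180.    -7.2   19.1] F [-0.3 -1.1 -4.9] gf 12.0 gw 0.055
78 t 12.6 tcp [646.4 113.1  61.9] [180.   -4.9  19.1] F [-2.   0.3  2.8] gf 12.0 gw 0.057
84 t 13.0 tcp [655.2 115.8  60.7] [180.   -2.8  19.1] F [-2.8 -0.9 13.1] gf 12.0 gw 0.054
```

View pics/arc84.png

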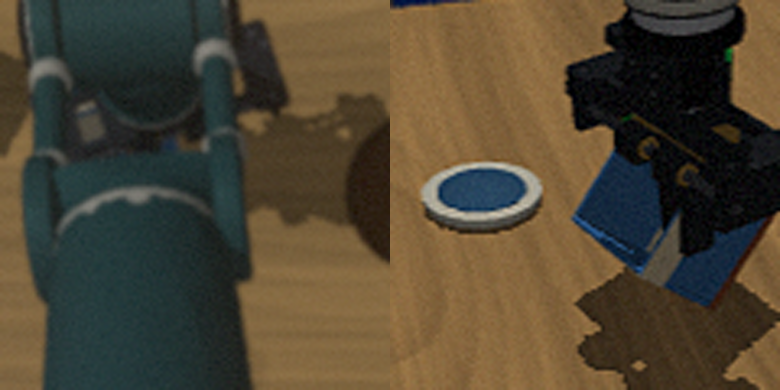

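The cup did not pivot between the pads. It stayed rigid in the grip and is tilted about 34°, with its foot edge now on the table, about 85 mm further out than planned. It is held securely. The fix is to raise it slightly, bring the foot edge back away from the wedge, touch down on that edge, then finish by rotating the tool rigidly past vertical. I check IK first.

```bash
cat >> plan.py <<'E'
def arc2(phi,edge):  # rigid: edge = foot edge point below the gripped wall; cup lifted phi, tool pitch 54+phi
    p=np.radians(phi); u0,w0=70.5,49.; a,z=attf(54+phi)
    return edge+F*(-u0*np.cos(p)+w0*np.sin(p))+Z*(u0*np.sin(p)+w0*np.cos(p))+G*z, a
edge0=rim+82*F-42.5*L-10*F
E
python3 - <<'E'
from plan import *
for phi in (33.6,45,60,75,90,93):
    t,a=arc2(phi,edge0); j=r.ik(t,a); print(phi,t.round(),None if j is None else j.round())
a,z=attf(144);t=arc2(90,edge0)[0]
for k in (30,60,100): j=r.ik(t-k*z,a);print(k,None if j is None else j.round())
E
```

```text
33.6 [574.  88.  61.] [  6.  14. 114.   1.  50.  76.]
45 [586.  92.  66.] [  8.  21. 104.  -2.  64.  80.]
60 [603.  98.  68.] [ 9. 32. 91. -4. 81. 82.]
75 [619. 104.  66.] [10. 44. 77. -6. 98. 82.]
90 [635. 109.  60.] [ 11.  56.  63.  -7. 114.  82.]
93 [638. 110.  58.] [ 11.  58.  61.  -8. 117.  82.]
30 [ 11.  58.  58.  -7. 118.  82.]
60 [ 11.  60.  53.  -7. 121.  82.]
100 [ 12.  63.  44.  -8. 127.  81.]
```

Run:
```python
from plan import *
s=r.state(); t,a=arc2(33.6,edge0)
fingers.move_gripper(0.0,16)
r.movel(s["eef_pos"]+[0,0,12],a,v=40); st("up")
r.movel(t+[0,0,12],a,v=60); s=st("over"); 
hit=r.movel(t-[0,0,6],a,v=15,guard=2.5); s=st(hit)
print("dz vs nominal",s["eef_pos"][2]-t[2])
A=viewer.get_image("top")[150:270,190:310,::-1];B=viewer.get_image("side")[95:225,180:310,::-1]
cv2.imwrite("pics/touch.png",np.hstack([cv2.resize(A,(390,390),interpolation=2),cv2.resize(B,(390,390),interpolation=2)]))
```

```text
up t 13.9 tcp [654.7 115.7  72. ] [-180.    -2.3   19.1] F [ 0.  -0.2 -5. ] gf 16.0 gw 0.053
over t 15.5 tcp [574.3  88.2  73.2] [180.   -2.4  19.1] F [ 0.7 -0.8 -4.1] gf 16.0 gw 0.056
True t 16.3 tcp [573.6  87.8  61.1] [180.   -2.4  19.1] F [ 0.5 -1.   4.6] gf 16.0 gw 0.052
dz vs nominal -0.02928319306202809
```

View pics/touch.png

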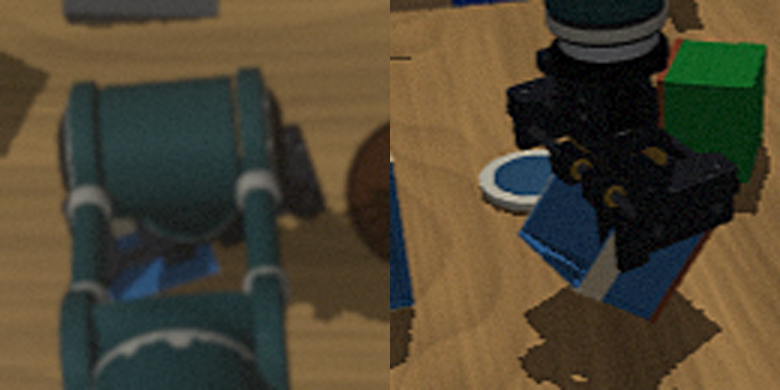

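The side crop shows the cup held tilted with its foot edge low and clear of the green box. Contact came at the nominal height to within 0.03 mm, which confirms the rigid model. Next is the rigid arc about that edge with light force feedback.

Run:
```python
from plan import *
dz=0.
for phi in list(range(39,85,5))+[86,88,89,90]:
    t,a=arc2(phi,edge0); r.movel(t+[0,0,dz],a,v=18); s=st(f"{phi} dz{dz:.1f}")
    f=s["wrist_force"][2]
    if np.linalg.norm(s["wrist_force"])>18: print("ABORT");break
    dz+=np.clip((f-1.5)*0.12,-0.6,0.6)
save("side","a90.png",(200,80,330,210),3)
np.save("dz.npy",dz)
```

```text
39 dz0.0 t 17.1 tcp [579.   90.   63.2] [-180.     3.    19.1] F [-0.4 -0.9 -2.2] gf 16.0 gw 0.056
44 dz-0.4 t 17.5 tcp [584.1  91.9  64.5] [-180.     8.    19.1] F [-0.7  0.2 -4.4] gf 16.0 gw 0.058
49 dz-1.0 t 18.0 tcp [589.9  93.7  65.8] [-180.    13.    19.1] F [-0.8 -0.3 -4.9] gf 16.0 gw 0.053
54 dz-1.6 t 18.5 tcp [595.6  95.7  66.2] [-180.    18.    19.1] F [ 0.1  0.5 -4.7] gf 16.0 gw 0.059
59 dz-2.2 t 19.0 tcp [601.2  97.6  66. ] [-180.    23.    19.1] F [-0.5  0.5 -4.3] gf 16.0 gw 0.055
64 dz-2.8 t 19.5 tcp [606.9  99.6  65.3] [-180.    28.    19.1] F [ 0.1 -0.4 -4.8] gf 16.0 gw 0.058
69 dz-3.4 t 19.9 tcp [612.6 101.5  64.1] [-180.    33.    19.1] F [ 0.2  0.8 -4.9] gf 16.0 gw 0.055
74 dz-4.0 t 20.4 tcp [618.1 103.5  62.4] [-180.    38.    19.1] F [-0.2  0.5 -4.7] gf 16.0 gw 0.057
79 dz-4.6 t 20.9 tcp [623.6 105.3  60.1] [-180.    43.    19.1] F [ 0.3 -0.  -5.4] gf 16.0 gw 0.059
84 dz-5.2 t 21.4 tcp [628.9 107.2  57.5] [180.   48.   19.1] F [ 0.   1.5 -4.7] gf 16.1 gw 0.056
86 dz-5.8 t 21.7 tcp [630.9 107.4  57.2] [180.   50.   19.1] F [-3.  -2.3  1.5] gf 16.0 gw 0.058
88 dz-5.8 t 22.0 tcp [632.2 107.9  57.4] [179.9  52.2  19. ] F [-4.8 -3.4  4.3] gf 16.0 gw 0.059
89 dz-5.5 t 22.2 tcp [633.2 108.2  57.7] [179.9  53.2  19. ] F [-4.7 -3.3  6.5] gf 16.0 gw 0.056
90 dz-4.9 t 22.5 tcp [634.2 108.6  58. ] [179.9  54.2  19. ] F [-5.8 -3.3  7. ] gf 16.0 gw 0.056
```

View pics/a90.png

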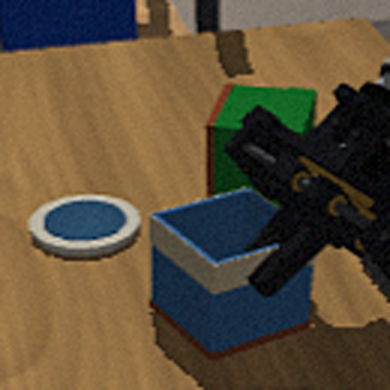

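Run:
```python
from plan import *
s=r.state(); a,z=attf(144)
r.movel(s["eef_pos"]-[0,0,0.7],a,v=10); st("relax")
save("side","b1.png",(220,130,330,215),4)
for n in (10,6,3): fingers.move_gripper(0.0,n); r.dwell(0.2); st(n)
im0=cv2.imread("pics/b1.png"); save("side","b2.png",(220,130,330,215),4)
cv2.imwrite("pics/b12.png",np.hstack([im0[:,:390],cv2.imread("pics/b2.png")[:,:390]]))
```

```text
relax t 23.0 tcp [634.1 108.6  57.9] [-180.    54.    19.1] F [-1.9 -0.9  2.7] gf 16.0 gw 0.055
10 t 23.4 tcp [634.  108.6  57.7] [180.   54.   19.1] F [-4.2 -1.2  4.9] gf 10.0 gw 0.056
6 t 23.9 tcp [633.9 108.5  57.6] [-180.    54.1   19.1] F [-4.6 -2.   4.2] gf 6.6 gw 0.056
3 t 24.3 tcp [633.9 108.5  57.5] [-180.    54.1   19.1] F [-3.7 -2.   5.6] gf 3.9 gw 0.059
```

View pics/b12.png

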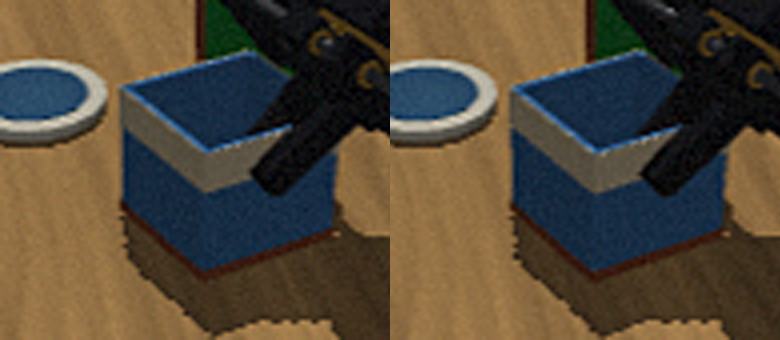

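The cup stands flat: the foot edges look the same before and after easing the grip. The steady −F force suggests the finger is leaning on the far rim, so I open, shift 4 mm back off the rim, retreat along the tool axis, let the cup stand, and look.

Run:
```python
from plan import *
a,z=attf(144); s=r.state(); p=s["eef_pos"]
fingers.move_gripper(0.2); st("open")
p=p-4*F+[0,0,1.5]; r.movel(p,a,v=15); st("off")
r.movel(p-25*z,a,v=40); st()
r.movel(p-80*z,a,v=120)
r.move_to([560,-150,260],attf(90)[0]); st("away")
im,bl,cr,br=masks("top",(150,120,300,262))
save("top","up_top.png",(150,120,350,262),4)
```

```text
open t 24.7 tcp [634.7 108.5  57.2] [180.   53.9  19.1] F [ 1.4 -2.3  3.8] gf 1.8 gw 0.199
off t 25.2 tcp [629.6 107.5  58.5] [-180.    54.    19.1] F [-0.7 -0.  -0.2] gf 0.0 gw 0.201
 t 26.0 tcp [649.2 113.8  73.6] [-180.    54.    19.1] F [-0.4 -0.5  0.3] gf 0.0 gw 0.198
away t 27.9 tcp [ 560.2 -149.5  259.5] [-180.     0.    19.1] F [ 0.6  0.7 -0.1] gf 0.0 gw 0.202
```

View pics/up_top.png

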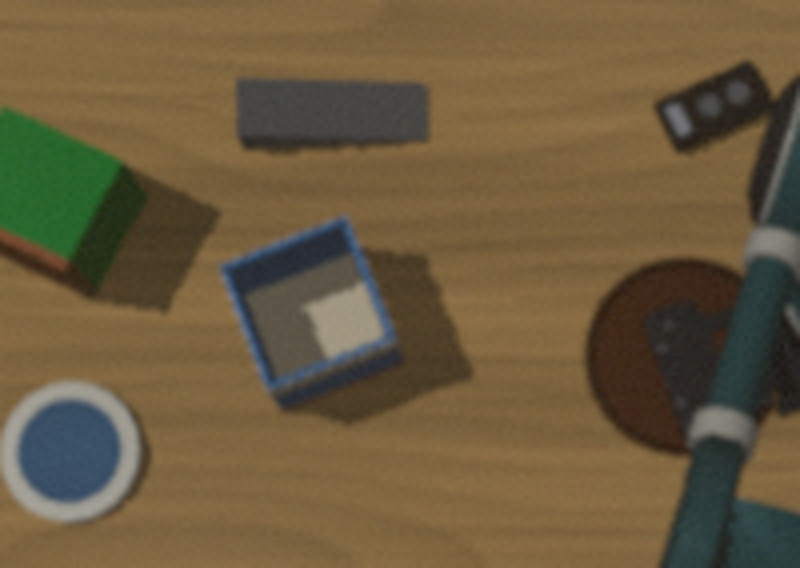

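The cup stands upright on its base, and wedge, coaster, fob and green box are untouched. The rim corners are at crop (222,268), (345,218), (400,345) and (270,392). I localize from these and regrip the right wall vertically for the slide.

Run:
```python
from plan import *
c=(np.array([[222,268],[345,218],[400,345],[270,392]])+.5)/4-.5+[150,120]
P=plane("top",c,82)[:,:2]; C=P.mean(0); d=P-np.roll(P,-1,0)
print(P.round(1).tolist(),C,np.linalg.norm(d,axis=1)) 
v=(P[0]+P[1]-P[2]-P[3]); yw=np.arctan2(v[1],v[0]); v2=(P[0]+P[3]-P[1]-P[2]); yw2=np.arctan2(v2[1],v2[0])-np.pi/2
print(np.degrees([yw,yw2])); yw=(yw+yw2)/2
f=np.array([np.cos(yw),np.sin(yw),0]);l=np.array([-f[1],f[0],0])
np.save("cup.npy",[*C,yw])
a,z=attf(90,yw); g=np.r_[C,48]-42.5*l
fingers.move_gripper(0.41,8)
r.move_to(g+[0,0,90-G],a); st("above")
hit=r.movel(g+[0,0,30-G],a,v=80,guard=5); st(hit)
hit=hit or r.movel(g-[0,0,G],a,v=40,guard=5); st(hit)
if not hit:
    fingers.move_gripper(0.12,8);fingers.move_gripper(0.0,8); s=st("grip"); print(s["grip_width"]*88)
```

```text
[[650.9, 208.2], [684.8, 128.7], [600.5, 91.1], [569.2, 174.2]] [626.35887897 150.53817413] [86.39851035 92.28916163 88.83023041 88.45783355]
[23.33208489 21.87719746]
above t 29.6 tcp [643.3 110.4 120.3] [ 1.80e+02 -1.00e-01  2.26e+01] F [ 0.4 -0.4 -1.2] gf 0.0 gw 0.409
False t 30.6 tcp [643.1 111.5  59.6] [180.   -0.   22.6] F [0.2 0.3 0.5] gf 0.0 gw 0.409
False t 31.4 tcp [642.9 111.3  29.4] [180.   -0.   22.6] F [ 0.1 -1.4  0.2] gf 0.0 gw 0.408
grip t 32.2 tcp [642.7 111.3  29.3] [-180.     0.    22.6] F [0.2 0.6 0.6] gf 8.0 gw 0.058
5.125390332825334
```

Run:
```python
from plan import *
C=np.load("cup.npy"); a=attf(90,C[2])[0]; S=np.array([611.2,-99.3])
p=r.state()["eef_pos"].copy(); p[2]-=0.8; r.movel(p,a,v=10); st("press")
D=np.r_[S-C[:2],0]
for k in (0.1,0.4,0.7,1): r.movel(p+D*k,a,v=45); st(k)
r.dwell(0.2)
q=r.state()["eef_pos"]; fingers.move_gripper(0.41); r.movel(q+[0,0,30],a,v=60); r.movel(q+[0,0,110],a,v=150)
r.move_to([500,200,300],a); st("away")
save("top","s_top.png",(270,150,370,260),5)
```

```text
press t 32.5 tcp [642.7 111.4  29.3] [-180.     0.    22.6] F [-2.1 -0.8  5.7] gf 8.0 gw 0.055
0.1 t 33.2 tcp [642.   86.3  29.3] [ 1.80e+02 -1.00e-01  2.26e+01] F [-0.2  2.7  4.6] gf 8.0 gw 0.057
0.4 t 35.0 tcp [637.3  12.   29.2] [-1.80e+02 -1.00e-01  2.26e+01] F [0.3 5.1 5.3] gf 8.0 gw 0.057
0.7 t 36.8 tcp [632.6 -62.9  29.3] [-1.80e+02 -1.00e-01  2.26e+01] F [1.  6.4 6.3] gf 8.0 gw 0.059
1 t 38.7 tcp [ 627.8 -137.7   29.3] [-179.9   -0.    22.6] F [0.4 6.5 7.3] gf 8.0 gw 0.054
away t 42.3 tcp [500.2 199.2 299.1] [1.80e+02 1.00e-01 2.26e+01] F [ 0.4 -0.1  0.7] gf 0.0 gw 0.411
```

View pics/s_top.png

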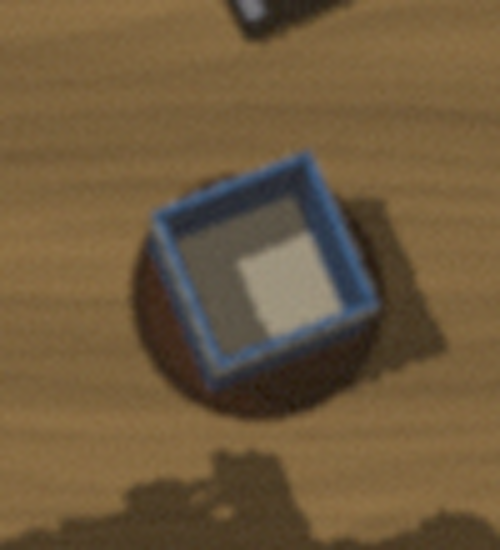

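The cup stands upright on the spot, with rim corners at crop (152,216), (310,152), (378,305) and (217,362). I now measure the centring numerically in both views.

Run:
```python
from plan import *
c=(np.array([[152,216],[310,152],[378,305],[217,362]])+.5)/5-.5+[270,150]
P=plane("top",c,82)[:,:2]; print("hand",P.mean(0),np.linalg.norm(P-np.roll(P,-1,0),axis=1))
for n,box in (("top",(290,170,360,240)),("side",(240,160,370,290))):
    im,bl,cr,br=masks(n,box); R,B=im[...,0],im[...,2]
    for th in (25,35,45):
        w=np.zeros(R.shape,bool);w[box[1]:box[3],box[0]:box[2]]=True
        m=(w&(B-R>th)).astype(np.uint8) if n=="top" else (w&((B-R>th)|cr)).astype(np.uint8)
        cs=[k for k in cv2.findContours(m,0,1)[0] if cv2.contourArea(k)>15 or len(k)>25]
        h=cv2.convexHull(np.vstack(cs))[:,0]
        if n=="top":
            q=cv2.minAreaRect(np.float32(plane(n,h,82)[:,:2])); print(n,th,m.sum(),q)
        else:
            k=cv2.approxPolyDP(h.reshape(-1,1,2),3,True)[:,0]; print(n,th,k.tolist())
c0=np.array([611.2,-99.3]); yw=np.load("cup.npy")[2]; f=np.array([np.cos(yw),np.sin(yw)]);l=np.array([-f[1],f[0]])
pts=np.array([[*(c0+i*45*f+j*45*l),z] for z in (82,0) for i,j in ((1,1),(1,-1),(-1,-1),(-1,1))])
print("expected side",proj("side",pts).round(1).tolist()); print("expected top",proj("top",pts).round(1).tolist()); print("hand px",c.round(1).tolist())
```

```text
hand [614.04271409 -96.75626319] [89.38057986 87.84101545 88.53760393 83.37826996]
top 25 309 ((614.1808471679688, -96.86416625976562), (88.92784881591797, 89.26097106933594), 22.33260726928711)
top 35 154 ((613.905517578125, -96.45877075195312), (86.20332336425781, 87.91328430175781), 22.6688232421875)
top 45 49 ((625.7976684570312, -135.89968872070312), (74.0090560913086, 4.121755123138428), 22.252166748046875)
side 25 [[339, 227], [335, 257], [298, 278], [270, 252], [268, 220], [305, 203]]
side 35 [[339, 227], [335, 257], [298, 278], [270, 252], [268, 220], [305, 203]]
side 45 [[339, 227], [299, 247], [268, 220], [306, 203]]
expected side [[304.0, 203.2], [337.5, 227.5], [297.2, 248.4], [265.0, 221.1], [302.5, 236.6], [333.8, 261.9], [295.9, 283.5], [265.8, 255.3]]
expected top [[300.7, 193.0], [332.6, 180.3], [346.3, 211.7], [314.2, 224.8], [299.7, 199.6], [329.8, 187.5], [342.7, 217.3], [312.4, 229.6]]
hand px [[300.0, 192.8], [331.6, 180.0], [345.2, 210.6], [313.0, 222.0]]
```

Both views agree that the cup sits about (+3.2,+2.6) mm off centre. There is time for a small correcting slide.

Run:
```python
from plan import *
yw=np.radians(22.5); C=np.array([614.2,-96.8]); S=np.array([611.0,-99.3])
f=np.array([np.cos(yw),np.sin(yw),0]);l=np.array([-f[1],f[0],0]); a,z=attf(90,yw); g=np.r_[C,48]-42.5*l
r.move_to(g+[0,0,90-G],a); hit=r.movel(g+[0,0,30-G],a,v=90,guard=5) or r.movel(g-[0,0,G],a,v=40,guard=5); st(hit)
assert not hit
fingers.move_gripper(0.12,8);fingers.move_gripper(0.0,8); s=st("grip")
p=s["eef_pos"].copy(); p[2]-=0.8; r.movel(p,a,v=10); r.movel(p+np.r_[S-C,0],a,v=8); r.dwell(.2); st("slid")
q=r.state()["eef_pos"]; fingers.move_gripper(0.41); r.movel(q+[0,0,30],a,v=60); r.movel(q+[0,0,110],a,v=150)
r.move_to([500,200,300],a); st("away")
im=viewer.get_image("top").astype(int); w=np.zeros(im.shape[:2],bool); w[170:240,290:360]=True
m=(w&(im[...,2]-im[...,0]>25)).astype(np.uint8)
cs=[k for k in cv2.findContours(m,0,1)[0] if cv2.contourArea(k)>15 or len(k)>25]
print(cv2.minAreaRect(np.float32(plane("top",cv2.convexHull(np.vstack(cs))[:,0],82)[:,:2])))
```

```text
False t 45.7 tcp [ 630.7 -136.1   29.4] [180.   -0.   22.5] F [ 0.4  0.2 -0.2] gf 0.0 gw 0.408
grip t 46.5 tcp [ 630.6 -136.2   29.3] [180.   -0.   22.5] F [0.9 0.3 0.3] gf 8.0 gw 0.056
slid t 47.6 tcp [ 628.7 -138.8   29.3] [ 1.799e+02 -1.000e-01  2.250e+01] F [4.4 2.7 3.5] gf 8.1 gw 0.061
away t 51.0 tcp [500.2 199.2 299.1] [1.80e+02 1.00e-01 2.25e+01] F [ 0.1 -0.6 -1.1] gf 0.0 gw 0.416
((613.6218872070312, -98.54974365234375), (89.1339340209961, 88.8187026977539), 20.190813064575195)
```

Run:
```python
from rig import r
r.dwell(0.3); print(r.finish_job(), r.state()["t"])
```

```text
the job is handed in; nothing more can be done
the job is handed in; nothing more can be done
```

Job handed in at about 51 s: the cup stands upright about 3 mm from the spot's centre and slid there under light downward pressure, but it was briefly lifted clear of the console while being tipped up, and I did not re-measure the bystanders, which the arm never went near.

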